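# Stamp the maker's mark through the press guard

### The arm

A 6-joint arm with a two-finger parallel gripper is mounted at the origin on the work surface. World frame = base frame: x ahead of the robot, y to its left, z up, the work surface at z = 0. Lengths are in mm, angles in rad, forces in N, time in s.
With the tool pointing down it reaches from about 350 to 975 mm from the base axis. Payload 17.4 kg.
Tool frame: the origin (TCP) lies at the very end of the fingers, on their centre line; the grasp point (between the pads) lies arm.grip_point_offset behind it (arm.grip_point_offset is the distance from the TCP to the grasp point, in mm); z points along the fingers, y is the line along which they close (so a half turn about z gives the same grasp; the last joint's range is limited). The gripper opens to 85 mm and grips with 20 to 120 N. Pads are 22 mm wide; open, the fingers measure 114 mm over their backs; the gripper's body (76 mm by 85 mm) begins 54 mm behind the grasp point. The pads swing forward as they close: fully open they stand 13 mm farther back than shut.
Start: joints at [1.238, 0.116, 1.442, -0, 1.584, -0.038], TCP at [196.128, 645.884, 231.303] pointing down, gripper open.
Joint ranges: [-2.83, 2.83], [-0.83, 2.19], [0.07, 2.5], [-1.14, 4.28], [0.01, 3], [-2.97, 2.97]. Speed limits (rad/s): [1.89, 1.89, 2.22, 3.14, 3.14, 3.14].

### API

Orientations are given as [roll, pitch, yaw] about the fixed x, y, z axes, in that order (R = Rz(yaw) Ry(pitch) Rx(roll)).
In Python, from cell import arm gives the robot as it stands. The module is installed in compiled form; this text tells all that it offers.
- The arm moves only by the tool jog_arm, never from a script. Its argument "targets" is a list of rows, each a list of 4 numbers: the shift along the tool's x, y, z in cm, then the turn about the tool's z in rad. A call has exactly 8 rows; each row is the pose to reach, as a shift and turn from the pose commanded when the call began, along the tool's axes at that moment; what a row does not reach only later rows make up. A row lasts 1/10 s, in which the tool goes at most 50 mm and 8.59 degrees, less where a joint would pass 70% of its speed; a pose out of reach is approached as far as the arm can. A call with a gripper value outside its range is refused whole. "grip" is the finger opening in cm, from 0 to 8.54, set as the call begins (left out, the last holds). The fingers move at their own pace and stop on an object; the grip force is fixed at half the most. Time passes only in rows, so rows that repeat a pose let the fingers close, or fill a call up. It gives the time, the measured TCP pose, the force, the opening and the grip force at its end, in the units of the state.
- arm.get_state(): the state, without advancing time (a new reading comes with each control period).
- arm.grab_frame(name): name is "scene" or "side" or "wrist"; returns the picture (400x640x3 uint8, red, green, blue); there is no depth.
- arm.camera_info(name): a dict with "fx", "fy", "cx", "cy" (pixels), "D" ([k1, k2, p1, p2, k3] as OpenCV has them; the pictures are not rectified), "R" (3x3) and "t" (3): a world point X has camera coordinates R X + t; the wrist camera has in their place "T_tool_cam" (4x4, takes a point from camera to tool coordinates, whose origin is the TCP and whose axes are the flange's). Camera axes: x right, y down, z forward; pixel columns grow to the right and rows downward; lengths in mm; the calibration is good to about 2 mm. A picture is of the moment at which its call begins: read the wrist's pose just before it. camera_info takes no time and is no camera call.
- arm.sign_off(): hands the job in; it is judged then, once.
The state is a dict: "time": time; "joint_positions": joint angles; "joint_velocities": joint speeds; "joint_torque": joint torques, N m; "tool_pos": TCP position; "ee_rot": TCP orientation; "force": force on the tool from outside, world axes, zero at the start; "torque": the same for the moment, N m; "width": finger opening in mm; "grasp_force": force on a finger pad.
Only numpy, scipy, OpenCV 4.12 (cv2) and the standard library are available. Lean on these libraries where they do the work, as an engineer would, in place of code of your own. Each camera call takes 0.05 s, during which the arm holds its last target. There are 200 camera calls.

### The job

With closed fingertips, slide the tile that lies on the press bed along its rails, without lifting it, until it is fully home against the back stop. Then reach down through the window of the sloping guard and press the lever pad all the way down onto its stop, hold it down for two seconds and let it spring back up, never touching the guard. Pick nothing up, leave everything else where it stands, and finish clear of everything.

Things in the scene. Friction and masses are not known exactly. Their poses are not given: they have to be found in the camera images.
- press: Green bench stamping press, fixed, yawed up to 0.28 rad. Origin on the table surface; x runs along the bed away from the robot, z up. Bed plate x -155 to +215, y +-85 mm, top face 20 mm above the table. Two rails on it, 8 mm high, inner faces at y = +-39.5, run from x = -150 to +125, where the back stop (12 mm high) has its face. A stamp ram behind the lever pad moves with the lever.
- guard: Bare steel guard on the bed over lever and ram; origin and axes of the press. Top: 4 mm sheet 150 x 150 mm sloping 20 degrees, low edge towards the robot at x = 0, 109 mm above the table, high edge at x = 140, 161 mm. A front strip hangs from the low edge down to 78 mm; the tile passes below it. Legs 10 mm square at x = 6 and 134, y = +-68.
- window (a point): Centre of the guard's window, in mid-sheet: 70 mm along x from the press origin, 135 mm above the table. The opening is 100 mm along the slope by 98 mm along y: only closed fingers pass with room to spare. Axes as the press (not sloped).
- tile_home (a point): Where the tile's origin is when the tile is fully home: on the bed, 25 mm along x from the press origin, 20 mm above the table. Axes as the press.
- tile: Fired terracotta border tile, 200 x 70 x 12 mm, 0.23 to 0.46 kg, loose, flat on the bed between the rails, long side along them, 35 to 70 mm short of home. Origin: centre of its underside; x along its length. Its near end stays in front of the guard (75 mm before the guard's low edge when home).
- lever_pad (a point): Centre of the top face of the black round pad (34 mm across, 10 mm thick) at the end of the lever, below the window: 71 mm along x from the press origin, 118 mm above the table when up, about 25 mm lower when fully down. Moves with the lever.
- lever (a joint): Lever angle in rad: 0 = up (sprung), 0.28 = fully down on its stop. The hinge lies across the press 160 mm along x from its origin, 100 mm above the table; the arm reaches 90 mm from it towards the robot to the pad. Pressing at the pad takes 3 N to start and 7 N at the bottom; it springs back when let go.
- tile_stack: Bystander: stack of three spare tiles (one piece), 200 x 70 x 36 mm, beside the press. Origin: centre of underside.
- stamp: Bystander: wooden hand stamp, 50 x 35 mm foot, 55 mm high. Origin: centre of underside.
- ink_tin: Bystander: round flat metal tin, 68 mm across, 19 mm high. Origin: centre of underside.
- brush: Bystander: brush, 190 mm long, lying on the table. Origin under its middle.
- jar: Bystander: glass jar with metal cap, 70 mm across, 85 mm high, beside the press. Origin: centre of underside.
- jug: Bystander: white handled mug, 72 mm across, 75 mm high, beside the press. Origin: centre of underside.
- bowl: Bystander: wooden bowl, 150 mm across, 50 mm high, beside the press. Origin: centre of underside.

How it is judged:
By the outcome, as a careful person would: the job done as asked, in the order asked, and still so for the second after the job is handed in, with the robot touching nothing.
It also fails if it takes over 48 s, if anything falls off the work surface, if the arm or the gripper's body presses on something with over 40 N, if the wrist force passes 120 N, or if a joint passes its speed limit or range.

## Working session

There is one attempt and no reset: what is moved stays moved. The work goes in short steps, Python scripts to look and compute and a tool call to move; the robot and the scene stay as the last step left them, time stands still between calls to the robot, and variables do not carry over. Pictures are saved under pics/ and viewed, at most 10 in all, crops included, and the job is handed in when it is done.

Besides the shell and the picture viewer there is one more tool, called as name(argument=value, ...), one argument or row to a line, values as JSON. jog_arm: Moves the arm, as the interface text tells. Its arguments: {"type":"object","properties":{"targets":{"type":"array","items":{"type":"array","items":{"type":"number"}}},"grip":{"type":"number"}},"required":["targets"]}

```bash
mkdir -p pics; python3 - <<'E'
from cell import arm
import cv2
s=arm.get_state(); print(s)
for n in("scene","side"):
    cv2.imwrite(f"pics/{n}0.png",arm.grab_frame(n)[:,:,::-1])
    c=arm.camera_info(n); print(n,{k:(v.tolist() if hasattr(v,'tolist') else v) for k,v in c.items()})
print(arm.camera_info("wrist")); print(arm.grip_point_offset)
E
```

```text
{'time': 0.0, 'joint_positions': array([ 1.23823561e+00,  1.16470612e-01,  1.44226938e+00, -4.37712554e-05,
        1.58401832e+00, -3.78232859e-02]), 'joint_velocities': array([ 0.00148002, -0.00015964,  0.00185648,  0.00132702,  0.00026448,
        0.0005089 ]), 'joint_torque': array([ 1.76917234e-03, -7.31955314e+01, -6.32509446e+01,  2.31315207e-04,
        5.84309237e-03,  7.75741728e-05]), 'tool_pos': array([196.05041514, 645.69355591, 230.56999417]), 'ee_rot': array([-3.14042618e+00, -3.41674756e-07,  2.84685467e+00]), 'force': array([ 0.57821039, -0.29655693,  0.38870178]), 'torque': array([-0.02111269,  0.03284181,  0.03558718]), 'grasp_force': 0.0, 'width': 85.7198222166299}
scene {'fx': 447.93958649906153, 'fy': 447.93958649906153, 'cx': 318.9662864572984, 'cy': 200.85393150009614, 'D': [-0.12339984853933514, 0.0, 0.0, 0.0, 0.0], 'R': [[0.8325485422302359, 0.5535801187425782, -0.020297215652940712], [0.29956457432946343, -0.48074175696713217, -0.8241046225540555], [-0.46596565392431716, 0.6800267753854311, -0.5660738415805625]], 't': [-571.1714301511014, -49.10518831800656
[... 303 characters left out ...]
0131276244], [0.4477022073201952, 0.4558068984443864, -0.7692872057243209]], 't': [-391.65435140879526, 433.92952080676696, 934.975291317198]}
{'fx': 293.69769787786043, 'fy': 293.69769787786043, 'cx': 324.11122010469757, 'cy': 196.3298293846797, 'D': array([-0.03566415,  0.        ,  0.        ,  0.        ,  0.        ]), 'T_tool_cam': array([[-3.08605854e-04, -9.62572864e-01, -2.71022851e-01,
         6.88024437e+01],
       [ 9.99998821e-01, -7.04807324e-04,  1.36454514e-03,
        -1.39417161e+00],
       [-1.50449301e-03, -2.71022111e-01,  9.62571946e-01,
        -1.42126735e+02],
       [ 0.00000000e+00,  0.00000000e+00,  0.00000000e+00,
         1.00000000e+00]])}
18.700000000000003
```

View pics/scene0.png

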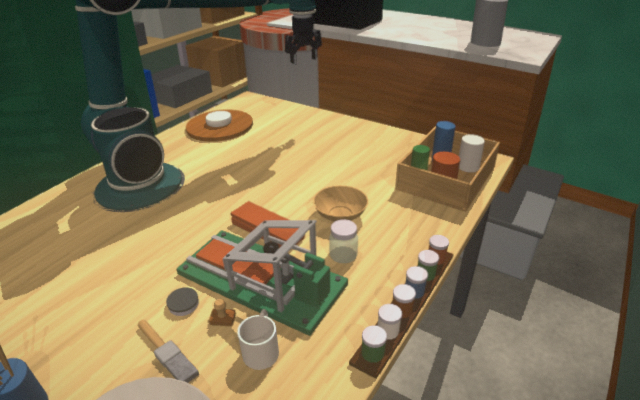

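View pics/side0.png

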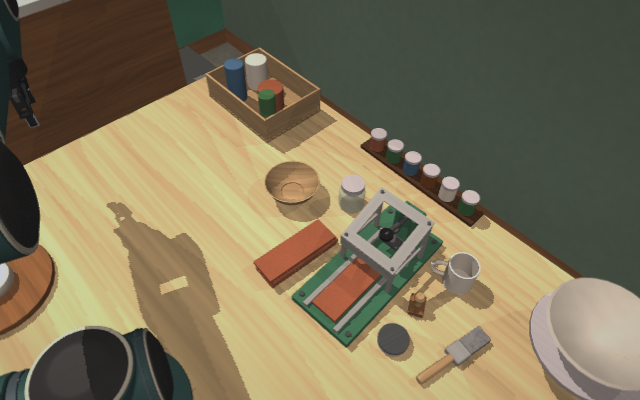

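The scene view shows the press with its guard at about (265, 270). The side view shows the bed from (293, 297) to (442, 240), the black pad at (387, 235) and the tile's near end at about (330, 310). Next I'll enlarge both.

```bash
python3 - <<'E'
import cv2
a=cv2.imread("pics/side0.png")[180:345,285:485]; cv2.imwrite("pics/sidec.png",cv2.resize(a,None,fx=3.6,fy=3.6,interpolation=cv2.INTER_CUBIC))
a=cv2.imread("pics/scene0.png")[205:330,170:360]; cv2.imwrite("pics/scenec.png",cv2.resize(a,None,fx=4,fy=4,interpolation=cv2.INTER_CUBIC))
E
```

```text
(no output)
```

View pics/sidec.png

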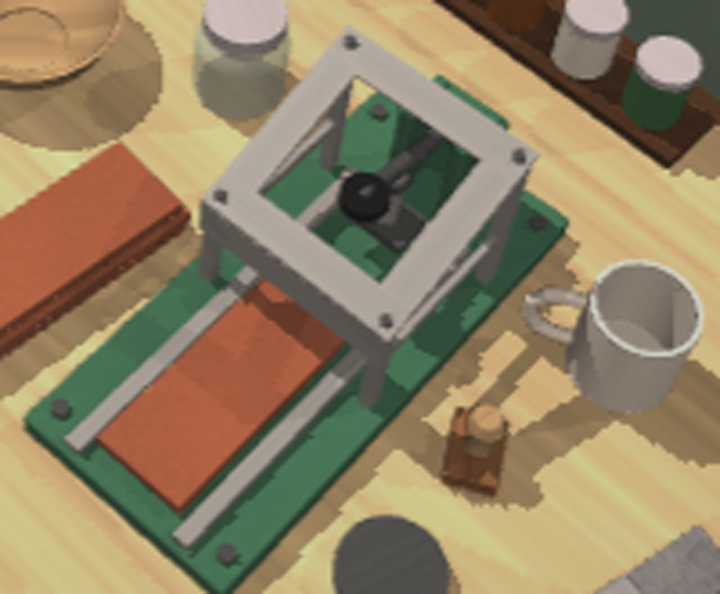

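View pics/scenec.png

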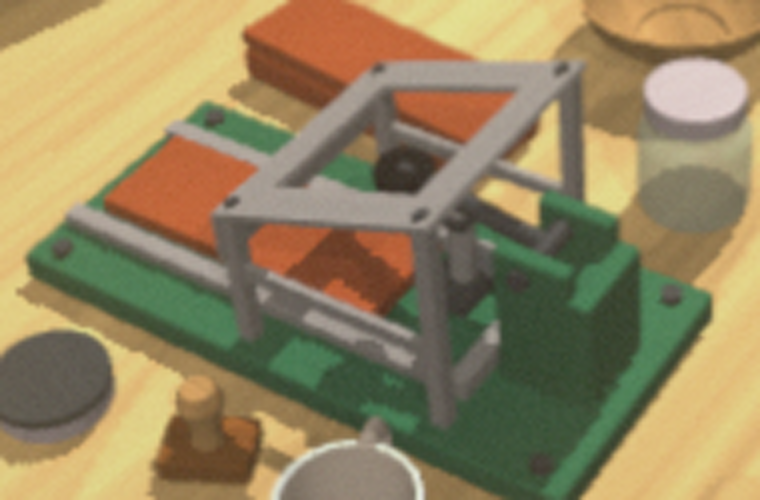

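The side crop gives the bed corners (28,422), (222,587) and (568,218). Its guard corners are (203,200), (388,333), (350,27) and (538,153), the pad is at (366,194), and the tile's near corners are (97,440) and (180,508). The scene crop shows the same points from the other side, so I'll fit the pose to both.

```bash
cat > h.py <<'E'
import numpy as np, cv2
from cell import arm
from scipy.optimize import least_squares
def proj(P,n):
    c=arm.camera_info(n); K=np.array([[c['fx'],0,c['cx']],[0,c['fy'],c['cy']],[0,0,1]])
    return cv2.projectPoints(np.float64(P).reshape(-1,3),cv2.Rodrigues(np.float64(c['R']))[0],np.float64(c['t']),K,np.float64(c['D']))[0].reshape(-1,2)
def toW(p,P):
    x,y,a=p[:3]; P=np.float64(P); c,s=np.cos(a),np.sin(a)
    return np.c_[x+c*P[:,0]-s*P[:,1], y+s*P[:,0]+c*P[:,1], P[:,2]]
E
cat > fit.py <<'E'
from h import *
S=[(-155,85,20,28,422),(-155,-85,20,222,587),(215,-85,20,568,218),(0,75,109,203,200),(0,-75,109,388,333),(140,75,161,350,27),(140,-75,161,538,153),(71,0,118,366,194)]
C=[(-155,85,20,207,103),(-155,-85,20,30,258),(215,85,20,712,298),(0,75,109,372,65),(0,-75,109,215,213),(140,75,161,583,65),(140,-75,161,438,222)]
T={'side':[('L',97,440),('R',180,508)],'scene':[('L',170,137),('R',105,200)]}
def px(A,sc,o): return (np.float64(A)+.5)/sc-.5+np.array(o)
O={'side':(S,3.6,(285,180)),'scene':(C,4,(170,205))}
def res(p):
    r=[]
    for n,(A,sc,o) in O.items():
        A=np.float64(A); r.append(proj(toW(p,A[:,:3]),n)-px(A[:,3:],sc,o))
    return np.vstack(r)
r=least_squares(lambda p:res(p).ravel(),[650,0,0],loss='soft_l1',x_scale=[100,100,.1]); p=r.x
print(p); print(res(p).round(1).tolist())
# tile near end x (press frame)
for n,(A,sc,o) in O.items():
    for k,u,v in T[n]:
        q=px([[u,v]],sc,o)
        f=least_squares(lambda w:(proj(toW(p,[[w[0],w[1],32]]),n)-q).ravel(),[-120,0]); print(n,k,f.x)
np.save('p.npy',p)
print('pad',toW(p,[[71,0,118]]),'neartile home',toW(p,[[-75,0,26]]))
E
python3 fit.py
```

```text
[ 5.65460393e+02 -1.11484651e+02  6.96460222e-02]
[[-1.6, -1.8], [0.8, 1.8], [1.1, -0.4], [-0.3, -0.5], [0.6, 2.0], [-0.7, -0.9], [0.4, -0.4], [-0.1, -1.1], [-0.4, -1.2], [-2.2, -0.9], [0.8, -1.9], [1.5, 0.0], [-0.6, 1.1], [0.5, -0.8], [-3.0, 2.1]]
side L [-139.15891606   34.57984157]
side R [-137.3743134   -32.98011008]
scene L [-137.60207934   32.4047938 ]
scene R [-132.90260102  -32.74442857]
pad [[ 636.28826692 -106.54378044  118.        ]] neartile home [[ 490.64221531 -116.70388132   26.        ]]
```

```bash
cat >> h.py <<'E'
def go(P,yaw=None,frame='press'):
    s=arm.get_state(); p=np.load('p.npy'); psi=s['ee_rot'][2]
    W=toW(p,[P])[0] if frame=='press' else np.float64(P)
    d=W-s['tool_pos']; c,q=np.cos(psi),np.sin(psi)
    sh=np.array([c*d[0]+q*d[1], q*d[0]-c*d[1], -d[2]])/10
    yaw=np.pi+p[2] if yaw is None else yaw
    t=-((yaw-psi+np.pi)%(2*np.pi)-np.pi)
    print('shift cm',sh.round(2),'turn',round(t,3),'norm',round(np.linalg.norm(sh),1),'targetW',W.round(1))
E
python3 -c "
from h import *
go((450,280,231),2.847,'w')
go((-130,0,231))"
```

```text
shift cm [-34.92 -27.61  -0.04] turn -0.0 norm 44.5 targetW [450. 280. 231.]
shift cm [-4.520e+01 -6.635e+01 -4.000e-02] turn -0.364 norm 80.3 targetW [ 435.8 -120.5  231. ]
```

jog_arm(
  targets=[
    [-4, -3, 0, 0],
    [-8, -6, 0, -0.05],
    [-12, -9, 0, -0.1],
    [-16, -12.5, 0, -0.15],
    [-20, -16, 0, -0.2],
    [-24, -19.5, 0, -0.25],
    [-28, -23, 0, -0.3],
    [-32, -26.5, 0, -0.36],
  ],
  grip=0,
)

```text
time: 0.9
tool_pos: [417.5, 310.8, 231.2]
ee_rot: [-3.142, 0.0, -3.074]
force: [0.9, 0.8, -0.1]
width: -0.5
grasp_force: 0.0
```

```bash
python3 -c "
from h import *
print(arm.get_state()['joint_positions'].round(2))
go((-130,0,231))"
```

```text
[ 0.59 -0.22  1.77 -0.    1.6  -1.05]
shift cm [ 1.090e+00 -4.316e+01  2.000e-02] turn -0.002 norm 43.2 targetW [ 435.8 -120.5  231. ]
```

jog_arm(
  targets=[
    [0, -4.9, 0, 0],
    [0, -9.8, 0, 0],
    [0, -14.7, 0, 0],
    [0.3, -19.6, 0, 0],
    [0.5, -24.5, 0, 0],
    [0.8, -29.4, 0, 0],
    [1, -34.3, 0, 0],
    [1.1, -39, 0, 0],
  ],
)

```text
time: 1.7
tool_pos: [430.8, -79.2, 231.4]
ee_rot: [-3.141, 0.0, -3.077]
force: [1.2, 0.7, -0.4]
width: -0.2
grasp_force: 0.0
```

jog_arm(
  targets=[
    [0, -2, 0, 0],
    [0, -3.5, 0, 0],
    [0, -4.2, 0, 0],
    [0, -4.2, 0, 0],
    [0, -4.2, 0, 0],
    [0, -4.2, 0, 0],
    [0, -4.2, 0, 0],
    [0, -4.2, 0, 0],
  ],
)

```text
time: 2.5
tool_pos: [434.2, -118.6, 231.4]
ee_rot: [-3.142, 0.0, -3.076]
force: [-0.9, -0.2, -0.8]
width: -0.1
grasp_force: 0.0
```

```bash
python3 - <<'E'
from h import *
s=arm.get_state(); print(s['tool_pos'],s['ee_rot'])
I=arm.grab_frame("wrist")[:,:,::-1]; np.save('w1.npy',np.r_[s['tool_pos'],s['ee_rot']])
cv2.imwrite('pics/w1.png',cv2.resize(I,None,fx=1.25,fy=1.25,interpolation=cv2.INTER_CUBIC))
E
```

```text
[ 434.20227389 -118.64406088  231.36627239] [-3.14158416e+00  1.10380739e-04 -3.07565302e+00]
```

View pics/w1.png

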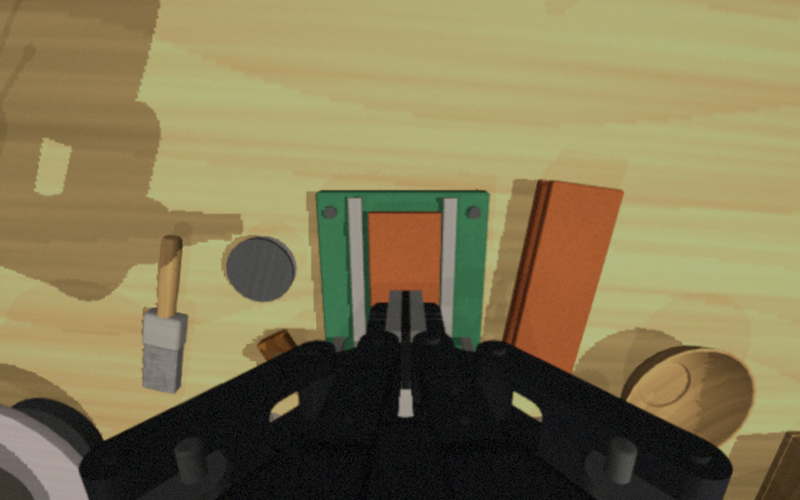

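The wrist view shows the bed's near corners at (317,192) and (488,191), and the tile's near end from (368,212) to (441,212). The rails' near ends sit around x 349–361 and 443–456, and the closed fingertips are at (405,295).

```bash
cat >> h.py <<'E'
def wray(uv,z,w,sc=1.25):
    c=arm.camera_info('wrist'); K=np.array([[c['fx'],0,c['cx']],[0,c['fy'],c['cy']],[0,0,1]])
    uv=(np.float64(uv)+.5)/sc-.5
    n=cv2.undistortPoints(uv.reshape(-1,1,2),K,np.float64(c['D'])).reshape(-1,2)
    from scipy.spatial.transform import Rotation as R
    Rt=R.from_euler('xyz',w[3:]).as_matrix(); T=np.float64(c['T_tool_cam'])
    o=Rt@T[:3,3]+w[:3]; d=(Rt@T[:3,:3]@np.c_[n,np.ones(len(n))].T).T
    return o+d*((z-o[2])/d[:,2])[:,None]
def toP(p,W):
    c,s=np.cos(p[2]),np.sin(p[2]); d=W[:,:2]-p[:2]
    return np.c_[c*d[:,0]+s*d[:,1],-s*d[:,0]+c*d[:,1],W[:,2]]
E
python3 - <<'E'
from h import *
w=np.load('w1.npy'); p=np.load('p.npy')
for nm,uv,z in [('bed',[(317,192),(488,191),(327,345),(484,350)],20),('tile',[(368,212),(441,212)],32),('rail in/out R-,L+',[(361,198),(443,198),(349,198),(456,198)],28),('stack top',[(552,181),(622,191)],36)]:
    W=wray(uv,z,w); print(nm,W.round(1).tolist(),toP(p,W).round(1).tolist())
E
```

```text
bed [[416.7, -205.7, 20.0], [405.0, -41.5, 20.0], [582.4, -195.0, 20.0], [577.5, -23.7, 20.0]] [[-154.9, -83.7, 20.0], [-155.2, 81.0, 20.0], [11.1, -84.5, 20.0], [18.2, 86.8, 20.0]]
tile [[430.8, -154.8, 32.0], [426.3, -86.2, 32.0]] [[-137.4, -33.9, 32.0], [-137.1, 34.9, 32.0]]
rail in/out R-,L+ [[418.6, -162.3, 28.0], [413.5, -85.0, 28.0], [419.3, -173.6, 28.0], [412.7, -72.8, 28.0]] [[-150.0, -40.5, 28.0], [-149.7, 36.9, 28.0], [-150.1, -51.8, 28.0], [-149.7, 49.2, 28.0]]
stack top [[390.1, 12.5, 36.0], [394.5, 79.9, 36.0]] [[-166.3, 135.9, 36.0], [-157.3, 202.9, 36.0]]
```

```bash
python3 -c "
from h import *
go((-175,-0.5,60));go((-175,-0.5,24))"
```

```text
shift cm [ 4.36 -0.26 17.14] turn -0.004 norm 17.7 targetW [ 390.9 -124.2   60. ]
shift cm [ 4.36 -0.26 20.74] turn -0.004 norm 21.2 targetW [ 390.9 -124.2   24. ]
```

jog_arm(
  targets=[
    [1.5, -0.1, 2, 0],
    [3, -0.2, 5, 0],
    [4.4, -0.25, 8.5, 0],
    [4.4, -0.25, 12, 0],
    [4.4, -0.25, 15, 0],
    [4.4, -0.25, 18, 0],
    [4.4, -0.25, 20, 0],
    [4.4, -0.25, 20.6, 0],
  ],
)

```text
time: 3.35
tool_pos: [389.4, -124.0, 23.3]
ee_rot: [3.14, -0.003, -3.076]
force: [-0.5, 0.4, 1.1]
width: 0.2
grasp_force: 0.0
```

```bash
python3 -c "
from h import *
s=arm.get_state();print(s['tool_pos'],s['force'],toP(np.load('p.npy'),s['tool_pos'][None]));go((-86,-.5,24))"
```

```text
[ 389.44889075 -123.96265825   23.3460376 ] [-0.47639913  0.3995671   1.10472544] [[-176.45313752   -0.19916311   23.3460376 ]]
shift cm [-9.05  0.01 -0.07] turn -0.004 norm 9.0 targetW [ 479.7 -118.    24. ]
```

jog_arm(
  targets=[
    [-0.8, 0, 0, 0],
    [-1.6, 0, 0, 0],
    [-2.2, 0, 0, 0],
    [-2.7, 0, 0, 0],
    [-3.1, 0, 0, 0],
    [-3.5, 0, 0, 0],
    [-3.9, 0, 0, 0],
    [-4.3, 0, 0, 0],
  ],
)

```text
time: 4.15
tool_pos: [433.4, -121.7, 25.5]
ee_rot: [-3.141, -0.001, -3.076]
force: [-5.3, -0.1, 4.1]
width: 0.1
grasp_force: 2.6
```

jog_arm(
  targets=[
    [-0.5, 0, 0, 0],
    [-1, 0, 0, 0],
    [-1.5, 0, 0, 0],
    [-2, 0, 0, 0],
    [-2.4, 0, 0, 0],
    [-2.8, 0, 0, 0],
    [-3.2, 0, 0, 0],
    [-3.5, 0, 0, 0],
  ],
)

```text
time: 4.95
tool_pos: [468.5, -119.3, 25.3]
ee_rot: [-3.142, -0.0, -3.076]
force: [-5.8, -1.2, 4.3]
width: 0.1
grasp_force: 2.7
```

```bash
python3 -c "
from h import *
s=arm.get_state();print(s['tool_pos'],s['force'],toP(np.load('p.npy'),s['tool_pos'][None]));go((-86,-.5,24))"
```

```text
[ 468.46520792 -119.34982544   25.34362155] [-5.80132546 -1.17819223  4.32480763] [[-97.30737412  -1.09623754  25.34362155]]
shift cm [-1.13  0.06  0.13] turn -0.004 norm 1.1 targetW [ 479.7 -118.    24. ]
```

jog_arm(
  targets=[
    [-0.2, 0, 0.05, 0],
    [-0.4, 0, 0.1, 0],
    [-0.55, 0, 0.1, 0],
    [-0.7, 0, 0.1, 0],
    [-0.8, 0, 0.1, 0],
    [-0.9, 0, 0.1, 0],
    [-1, 0, 0.1, 0],
    [-1.05, 0, 0.1, 0],
  ],
)

```text
time: 5.75
tool_pos: [478.8, -118.7, 24.3]
ee_rot: [3.142, 0.0, -3.076]
force: [-3.1, -0.1, 0.3]
width: 0.1
grasp_force: 1.3
```

jog_arm(
  targets=[
    [-0.05, 0, 0, 0],
    [-0.1, 0, 0, 0],
    [-0.15, 0, 0, 0],
    [-0.2, 0, 0, 0],
    [-0.2, 0, 0, 0],
    [-0.2, 0, 0, 0],
    [-0.2, 0, 0, 0],
    [-0.2, 0, 0, 0],
  ],
)

```text
time: 6.55
tool_pos: [480.3, -118.5, 24.2]
ee_rot: [3.141, -0.001, -3.076]
force: [-6.1, -0.1, 2.6]
width: -0.2
grasp_force: 3.4
```

jog_arm(
  targets=[
    [-0.03, 0, 0, 0],
    [-0.06, 0, 0, 0],
    [-0.09, 0, 0, 0],
    [-0.12, 0, 0, 0],
    [-0.15, 0, 0, 0],
    [-0.18, 0, 0, 0],
    [-0.2, 0, 0, 0],
    [-0.2, 0, 0, 0],
  ],
)

```text
time: 7.35
tool_pos: [480.6, -118.5, 24.1]
ee_rot: [3.141, -0.006, -3.076]
force: [-26.3, -1.0, 15.5]
width: -0.3
grasp_force: 13.1
```

```bash
python3 - <<'E'
from h import *
s=arm.get_state(); print(s['tool_pos'],s['force']); np.save('w2.npy',np.r_[s['tool_pos'],s['ee_rot']])
I=arm.grab_frame("wrist")[:,:,::-1]; J=arm.grab_frame("scene")[:,:,::-1][205:330,170:360]
a=cv2.resize(I[120:320,240:400],None,fx=3,fy=3,interpolation=cv2.INTER_CUBIC)
cv2.imwrite('pics/w2.png',a)
cv2.imwrite('pics/s2.png',cv2.resize(J,None,fx=4,fy=4,interpolation=cv2.INTER_CUBIC))
E
```

```text
[ 480.64668656 -118.51048098   24.08503443] [-26.26565099  -1.02750956  15.52110359]
```

View pics/s2.png

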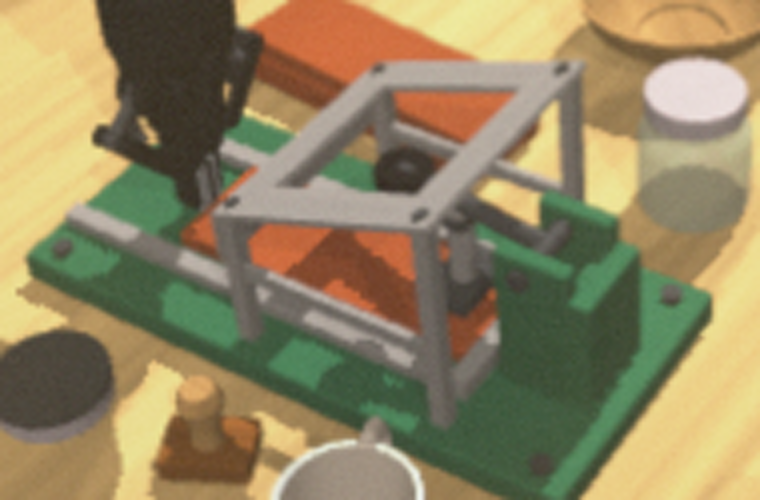

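The tile's far end now meets the back stop, at about (470,345) in the scene crop. The force jumped to 26 N with the TCP at press x = -85, where I expected home. I'll back off now.

jog_arm(
  targets=[
    [0.4, 0, 0, 0],
    [1, 0, 0, 0],
    [2, 0, 0, 0],
    [3, 0, 0, 0],
    [4, 0, -2, 0],
    [4, 0, -5, 0],
    [4, 0, -9, 0],
    [4, 0, -13, 0],
  ],
)

```text
time: 8.25
tool_pos: [441.8, -120.9, 155.6]
ee_rot: [3.142, -0.0, -3.077]
force: [0.4, 0.1, 0.9]
width: -0.1
grasp_force: 0.0
```

jog_arm(
  targets=[
    [0, 0, -3, 0],
    [0, 0, -6, 0],
    [0, 0, -8, 0],
    [0, 0, -8, 0],
    [0, 0, -8, 0],
    [0, 0, -8, 0],
    [0, 0, -8, 0],
    [0, 0, -8, 0],
  ],
)

```text
time: 9.05
tool_pos: [442.6, -121.0, 233.6]
ee_rot: [3.141, -0.001, -3.076]
force: [-0.1, -0.9, 0.4]
width: -0.3
grasp_force: 0.0
```

```bash
python3 - <<'E'
from h import *
s=arm.get_state(); print(s['tool_pos'],s['force']); np.save('w3.npy',np.r_[s['tool_pos'],s['ee_rot']])
I=arm.grab_frame("wrist")[:,:,::-1]; 
cv2.imwrite('pics/w3.png',cv2.resize(I[60:330,150:500],None,fx=2.2,fy=2.2,interpolation=cv2.INTER_CUBIC))
go((71,-.5,200))
E
```

```text
[ 442.57810268 -120.97772858  233.58294096] [-0.05282028 -0.88219047  0.39877501]
shift cm [-19.42   0.13   3.37] turn -0.004 norm 19.7 targetW [ 636.3 -107.   200. ]
```

View pics/w3.png

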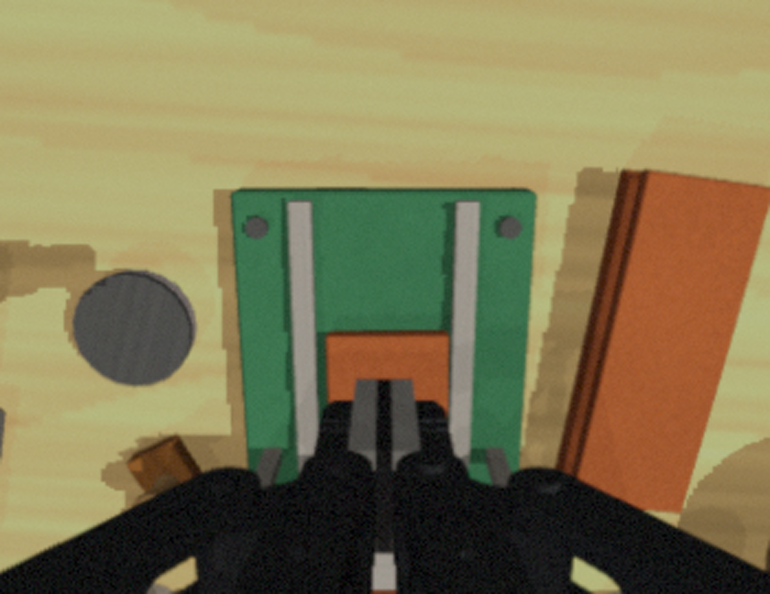

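The tile's near end now runs square across the bed, from (326,334) to (449,333) in the crop. Next I'll check its x position and move over the window.

jog_arm(
  targets=[
    [-3, 0, 0, 0],
    [-7, 0, 0, 0],
    [-11, 0.1, 0, 0],
    [-15, 0.1, 0, 0],
    [-18, 0.1, 0, 0],
    [-19.4, 0.1, 0, 0],
    [-19.4, 0.1, 0.5, 0],
    [-19.4, 0.1, 1.5, 0],
  ],
)

```text
time: 9.9
tool_pos: [636.2, -107.4, 218.9]
ee_rot: [-3.141, 0.0, -3.076]
force: [-0.7, -0.0, -0.5]
width: 0.2
grasp_force: 0.0
```

```bash
python3 - <<'E'
from h import *
w=np.load('w3.npy'); p=np.load('p.npy')
sc=2.2
f=lambda L:[((u/sc)+150,(v/sc)+60) for u,v in L]
print(toP(p,wray(f([(326,334),(449,333)]),32,w,1)),toP(p,wray(f([(234,189),(535,190)]),20,w,1)))
s=arm.get_state(); print(s['tool_pos'],toP(p,s['tool_pos'][None]))
I=arm.grab_frame("side")[:,:,::-1]; J=arm.grab_frame("scene")[:,:,::-1]
a=cv2.resize(I[120:320,310:470],None,fx=2.5,fy=2.5,interpolation=cv2.INTER_CUBIC)
b=cv2.resize(J[150:350,190:350],None,fx=2.5,fy=2.5,interpolation=cv2.INTER_CUBIC)
cv2.imwrite('pics/over.png',np.hstack([a,b]))
go((71,-.5,124))
E
```

```text
[[-76.06795119 -33.84092696  32.        ]
 [-76.27614146  35.18004327  32.        ]] [[-155.83995137  -82.93976364   20.        ]
 [-154.47469473   81.80014909   20.        ]]
[ 636.18554882 -107.39524177  218.88239553] [[ 70.83827795  -0.842249   218.88239553]]
shift cm [-0.12  0.03  9.33] turn -0.005 norm 9.3 targetW [ 636.3 -107.   124. ]
```

View pics/over.png

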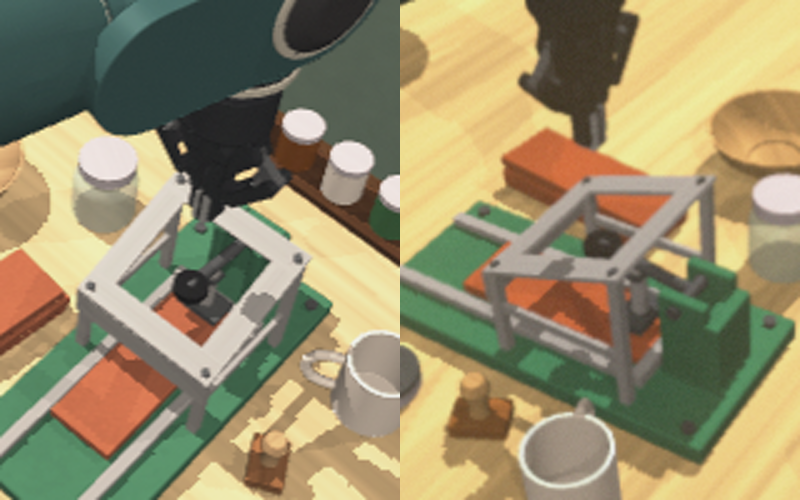

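The fingertips hang above the window: tip at (202,222) in the left crop and (588,142) in the right. The pad below is unobstructed, so I'll descend.

jog_arm(
  targets=[
    [0, 0, 2, 0],
    [0, 0, 4, 0],
    [0, 0, 6, 0],
    [0, 0, 7.5, 0],
    [0, 0, 8.5, 0],
    [0, 0, 9.3, 0],
    [0, 0, 9.3, 0],
    [0, 0, 9.3, 0],
  ],
)

```text
time: 10.8
tool_pos: [636.5, -107.4, 126.9]
ee_rot: [-3.141, 0.001, -3.076]
force: [0.0, -1.2, 0.3]
width: 0.1
grasp_force: 0.0
```

jog_arm(
  targets=[
    [0, 0, 0.4, 0],
    [0, 0, 0.8, 0],
    [0, 0, 1.2, 0],
    [0, 0, 1.6, 0],
    [0, 0, 2, 0],
    [0, 0, 2.4, 0],
    [0, 0, 2.4, 0],
    [0, 0, 2.4, 0],
  ],
)

```text
time: 11.6
tool_pos: [636.2, -107.4, 102.3]
ee_rot: [3.142, -0.001, -3.076]
force: [-6.1, -1.0, 5.5]
width: 0.1
grasp_force: 2.9
```

jog_arm(
  targets=[
    [0.05, 0, 0.15, 0],
    [0.1, 0, 0.3, 0],
    [0.15, 0, 0.45, 0],
    [0.15, 0, 0.6, 0],
    [0.15, 0, 0.7, 0],
    [0.15, 0, 0.75, 0],
    [0.15, 0, 0.75, 0],
    [0.15, 0, 0.75, 0],
  ],
)

```text
time: 12.4
tool_pos: [635.8, -107.5, 95.7]
ee_rot: [-3.141, 0.003, -3.076]
force: [1.5, 0.2, 6.3]
width: -0.1
grasp_force: 2.6
```

Good: the sideways force was only friction. I'll keep going down onto the stop.

jog_arm(
  targets=[
    [0, 0, 0.1, 0],
    [0, 0, 0.2, 0],
    [0, 0, 0.25, 0],
    [0, 0, 0.3, 0],
    [0, 0, 0.35, 0],
    [0, 0, 0.4, 0],
    [0, 0, 0.4, 0],
    [0, 0, 0.4, 0],
  ],
)

```text
time: 13.2
tool_pos: [636.1, -107.5, 93.8]
ee_rot: [-3.141, 0.004, -3.076]
force: [-6.5, 1.6, 23.9]
width: 0.2
grasp_force: 12.4
```

On the stop: 24 N, with the motion stalled at z = 93.8. I'll hold.

jog_arm(
  targets=[
    [0, 0, 0.03, 0],
    [0, 0, 0.03, 0],
    [0, 0, 0.03, 0],
    [0, 0, 0.03, 0],
    [0, 0, 0.03, 0],
    [0, 0, 0.03, 0],
    [0, 0, 0.03, 0],
    [0, 0, 0.03, 0],
  ],
)

```text
time: 14.0
tool_pos: [636.1, -107.5, 93.8]
ee_rot: [-3.141, 0.004, -3.076]
force: [-8.4, 2.3, 26.0]
width: 0.0
grasp_force: 13.6
```

jog_arm(
  targets=[
    [0, 0, 0, 0],
    [0, 0, 0, 0],
    [0, 0, 0, 0],
    [0, 0, 0, 0],
    [0, 0, 0, 0],
    [0, 0, 0, 0],
    [0, 0, 0, 0],
    [0, 0, 0, 0],
  ],
)

```text
time: 14.8
tool_pos: [636.1, -107.6, 93.8]
ee_rot: [-3.141, 0.004, -3.076]
force: [-8.1, 2.0, 26.8]
width: 0.3
grasp_force: 13.6
```

jog_arm(
  targets=[
    [0, 0, 0, 0],
    [0, 0, 0, 0],
    [0, 0, 0, 0],
    [0, 0, 0, 0],
    [0, 0, 0, 0],
    [0, 0, 0, 0],
    [0, 0, 0, 0],
    [0, 0, 0, 0],
  ],
)

```text
time: 15.6
tool_pos: [636.1, -107.6, 93.8]
ee_rot: [-3.141, 0.004, -3.076]
force: [-7.9, 2.3, 26.7]
width: 0.3
grasp_force: 13.6
```

```bash
python3 - <<'E'
from h import *
I=arm.grab_frame("side")[:,:,::-1]; J=arm.grab_frame("scene")[:,:,::-1]
a=cv2.resize(I[120:320,310:470],None,fx=2.5,fy=2.5,interpolation=cv2.INTER_CUBIC)
b=cv2.resize(J[150:350,190:350],None,fx=2.5,fy=2.5,interpolation=cv2.INTER_CUBIC)
cv2.imwrite('pics/down.png',np.hstack([a,b]))
E
```

```text
(no output)
```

View pics/down.png

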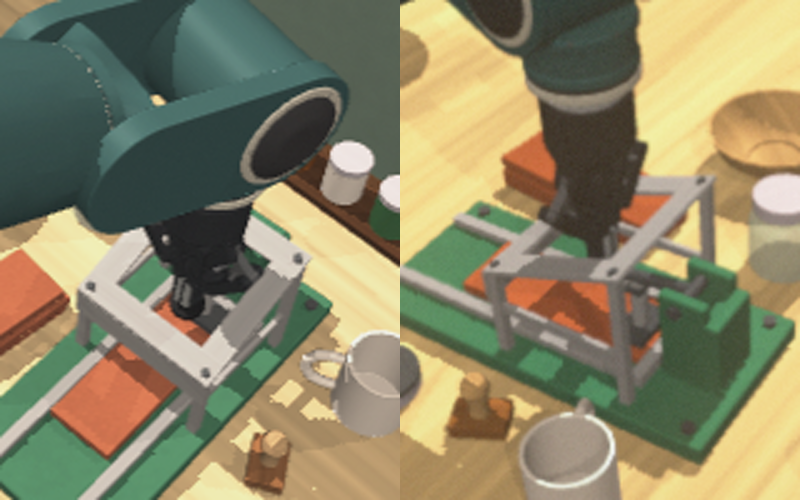

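The lever is fully down at about (190,300) in the left crop. The gripper body stays above the guard and the fingers are inside the window. It has been held for over 2.4 s, so I'll rise slowly and leave.

jog_arm(
  targets=[
    [0, 0, -0.4, 0],
    [0, 0, -0.8, 0],
    [0, 0, -1.2, 0],
    [0, 0, -1.7, 0],
    [0, 0, -2.2, 0],
    [0, 0, -2.8, 0],
    [0, 0, -3.6, 0],
    [0, 0, -4.6, 0],
  ],
)

```text
time: 16.5
tool_pos: [634.5, -107.4, 136.6]
ee_rot: [3.141, -0.001, -3.076]
force: [0.3, 0.3, 0.3]
width: -0.4
grasp_force: 0.0
```

jog_arm(
  targets=[
    [0, 0, -2, 0],
    [0, 0, -5, 0],
    [0, 0, -8, 0],
    [0, 0, -11, 0],
    [0, 0, -13, 0],
    [0, 0, -14, 0],
    [2, 0, -14, 0],
    [5, 0, -14, 0],
  ],
)

```text
time: 17.3
tool_pos: [584.8, -110.6, 275.6]
ee_rot: [3.141, -0.001, -3.076]
force: [0.7, -0.6, -0.7]
width: -0.0
grasp_force: 0.0
```

jog_arm(
  targets=[
    [3, 0, 0, 0],
    [7, 0, 0, 0],
    [11, 0, 0, 0],
    [13, 0, 0, 0],
    [14, 0, 0, 0],
    [14, 0, 0, 0],
    [14, 0, 0, 0],
    [14, 0, 0, 0],
  ],
)

```text
time: 18.1
tool_pos: [446.0, -119.8, 276.1]
ee_rot: [3.141, -0.001, -3.076]
force: [0.5, 0.2, -0.5]
width: 0.1
grasp_force: 0.0
```

```bash
python3 - <<'E'
from h import *
I=arm.grab_frame("side")[:,:,::-1]; J=arm.grab_frame("scene")[:,:,::-1]
a=cv2.resize(I[170:370,290:450],None,fx=2.5,fy=2.5,interpolation=cv2.INTER_CUBIC)
b=cv2.resize(J[150:350,190:350],None,fx=2.5,fy=2.5,interpolation=cv2.INTER_CUBIC)
cv2.imwrite('pics/end.png',np.hstack([a,b]))
E
```

```text
(no output)
```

View pics/end.png

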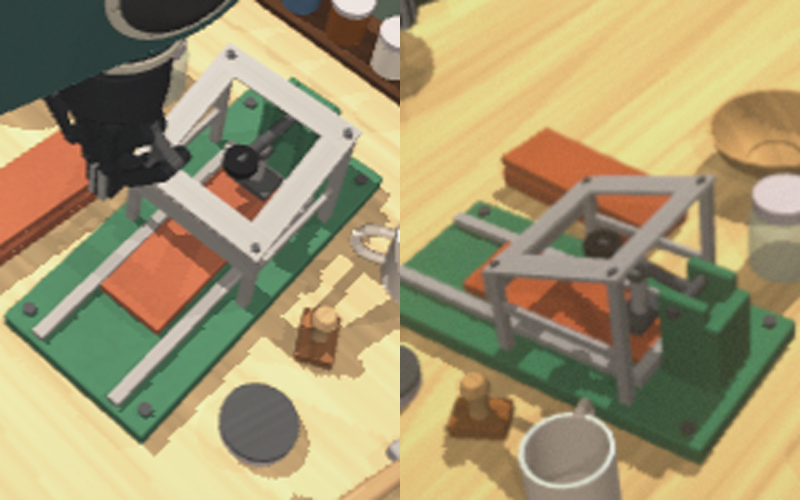

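The pad is back up at (240,160) in the left crop and (603,242) in the right. The tile is still home and square, and the arm is clear.

```bash
python3 -c "
from cell import arm
print(arm.sign_off())"
```

```text
the job is handed in; nothing more can be done
None
```

The job is handed in, with no verdict shown: the tile was slid home against the back stop, then the lever pad was pressed onto its stop through the window, held for over 2 s and sprung back up. I saw no sign of guard contact, nothing else appears to have moved, and the arm ended clear at about 18 s.

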